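# Seat the keyed lid of the clamped desk organiser

## Task

The cream lid on the round compartment of the clamped sky-blue organiser is standing proud on its locating pin. With the fingertips push the lid round by its raised rib until the notch in its edge meets the steel pin, then press it down until it is fully seated on the rim. Do not pinch the rib or lift the lid, leave every other thing where it stands, and finish clear of it all.

Things in the scene. Friction and masses are not known exactly. Their poses are not given: they have to be found in the camera images.
- organiser: sky-blue plastic organiser, fixed by a screw clamp to the far desk edge, about 112 mm (x) by 235 mm (y), rim 55 mm above the desk. Origin on the desk under its middle; x points away from the robot towards the clamp, y to the left, z up. The round compartment (116 mm outside diameter) is the right-hand half, its axis at x 0, y -55 mm; the square bays with crayon stubs (tips up to 83 mm above the desk) are the left half.
- pin_top (a point): top of the steel locating pin: 8 mm diameter, round-ended, upright, fixed, rising 12 mm above the rim of the round compartment from a boss 16 mm in diameter that bulges out of the wall on its far side (organiser +x), 54 mm from the lid's axis. It stands largely under the lid's edge until the notch comes over it.
- lid_centre (a point): centre of the top of the lid's low round hub (moulded in sky blue like the rib, 26 mm diameter, 4 mm high), on the turning axis: the place to press. The lid is a flat cream disc 110 mm in diameter, 8 mm thick, that turns on, and slides down, a centre stem hidden under it. Raised, its flat upper face is 75.5 mm above the desk (4 mm below this point). x of this frame points along the rib towards the notch, z up.
- rib (a point): middle of the raised straight rib on the lid, moulded in sky blue: 28 mm long, 13 mm high, up to 10 mm wide; it runs radially from 15 to 43 mm from the axis, in line with the notch; this point is 29 mm from the axis, half-way up the rib (6.5 mm above the lid's flat face). x points outward along the rib, z up. Pushing its side turns the lid; about 1 N is enough.
- notch (a point): the notch in the lid's edge, 13 mm wide, open outward, 8 mm deep, just beyond the outer end of the rib; this point is 54 mm from the axis, half-way through the thickness. It must lie over the pin (2.5 mm play either side).
- rib_left: left side face of the rib looking outward along it (frame as the lid's, origin on the axis at the lid's underside); push on this face turns the lid clockwise seen from above
- rib_right: right side face of the rib looking outward along it (same frame); push on this face turns the lid anticlockwise seen from above
- lid (a joint): angle of the lid about its vertical axis (rad), growing anticlockwise seen from above; 0 with the notch diametrically opposite the pin (towards the robot), +3.14 or -3.14 with the notch over the pin. It turns freely past them, stays where it is left (0.03 N m of friction), and starts between -1.9 and 1.9.
- lid_down (a joint): how far the lid is down (m): 0 raised at the start, 0.0125 fully seated on the rim, negative if pulled up. A snug stem holds it with about 2 N of drag wherever it is left; off the notch the pin stops it: pressed there it gives only 2 mm at 8 N or 4 mm at 20 N, springs back and will not seat. Seated, the pin stands 4 mm proud of the lid through the notch.
- jar: glass votive jar, 72 mm high, 72 mm across; origin at the centre of its foot; not to be moved
- elephant: wooden elephant figurine, about 110 mm long, 73 mm high; origin on the desk under its middle, x towards its trunk; not to be moved
- crayon_case: orange silicone crayon case, 155 x 72 x 30 mm, origin at the centre of its underside; not to be moved
- spoon_rest: stainless steel spoon rest, round dish 94 mm across and 12 mm high with a 70 mm handle along its -x; origin under the dish's centre; not to be moved
- eraser: eraser block 55 x 22 x 13 mm, origin at the centre of its underside; not to be moved
- tape_roll: cardboard-coloured roll of tape lying flat, 76 mm across, 19 mm high; origin at the centre of its underside; not to be moved
- sharpener: small metal pencil sharpener 26 x 16 x 12 mm, origin at the centre of its underside; not to be moved

How it is judged:
By the outcome, as a careful person would: the job done as asked, in the order asked, and still so for the second after the job is handed in, with the robot touching nothing.
It also fails if it takes over 51 s, if anything falls off the work surface, if the arm or the gripper's body presses on something with over 40 N, if the wrist force passes 120 N, or if a joint passes its speed limit or range.

## Robot

A 6-joint arm with a two-finger parallel gripper is mounted at the origin on the work surface. World frame = base frame: x ahead of the robot, y to its left, z up, the work surface at z = 0. Lengths are in mm, angles in degrees, forces in N, time in s.
With the tool pointing down it reaches from about 300 to 850 mm from the base axis. Payload 4.2 kg.
Tool frame: the origin (TCP) lies midway between the tips of the shut fingers; the grasp point (between the pads) lies 19 mm behind it (env.grasp_offset is the distance from the TCP to the grasp point, in mm); z points along the fingers, y is the line along which they close (so a half turn about z gives the same grasp; the last joint's range is limited). The gripper opens to 91 mm and grips with 3 to 60 N. Pads are 32 mm wide; open, the fingers measure 118 mm over their backs; the gripper's body (76 mm by 178 mm) begins 60 mm behind the grasp point.
Start: joints at [64.515, 18.312, 89.639, -0, 72.044, -1.146], TCP at [236.984, 523.91, 213.976] pointing down, gripper open.
Joint ranges: [-177.97, 177.97], [-48.28, 115.42], [12.27, 149.76], [-77.06, 257.06], [2.81, 150.46], [-146.56, 146.56]. Speed limits (degrees/s): [147.25, 147.25, 180, 180, 180, 180].

## Interface

Orientations are given as [roll, pitch, yaw] about the fixed x, y, z axes, in that order (R = Rz(yaw) Ry(pitch) Rx(roll)).
In Python, from workcell import env, optics gives the robot as it stands. The module is installed in compiled form; this text tells all that it offers.
- The arm moves only by the tool send_rows, never from a script. Its argument "targets" is a list that holds one entry, the list of rows, each a list of 7 numbers: the turn, a rotation vector about the world's x, y, z scaled (see below), then the shift along the world's x, y, z scaled (see below), then the closure, from -1 (fully open) to 1 (shut). In form: [[[rx, ry, rz, x, y, z, gripper], ...]]. A call has 1 to 12 rows; each row shifts and turns the commanded pose from where the row before left it; what a row does not reach is not made up. The controller multiplies each number of a shift by 0.2 m and each number of a turn by pi/2 rad. A row lasts 1/10 s, in which the tool goes at most 50 mm and 8.59 degrees, less where a joint would pass 70% of its speed; a pose out of reach is approached as far as the arm can. A call with a number of a shift or a turn outside -1 to 1 is refused whole. A call with a gripper value outside its range is refused whole. The fingers move at their own pace and stop on an object; "grip_force" is the grip in N (left out, the last holds). Time passes only in rows, so rows that do not move let the fingers close. It gives the time, the measured TCP pose, the force, the opening and the grip force at its end, in the units of the state.
- env.state(): the state, without advancing time (a new reading comes with each control period).
- optics.grab_frame(name): name is "scene" or "side" or "wrist"; returns (picture, depth): 420x560x3 uint8, red, green, blue; 420x560 float32, mm along the optical axis (not along the pixel's ray), 0 where there is no reading.
- optics.camera_info(name): a dict with "camera_matrix" (3x3 intrinsics, pixels), "R" (3x3) and "t" (3): a world point X has camera coordinates R X + t; the wrist camera has in their place "mount" (4x4, takes a point from camera to tool coordinates, whose origin is the TCP and whose axes are the flange's). Camera axes: x right, y down, z forward; pixel columns grow to the right and rows downward; lengths in mm; the calibration is good to about 2 mm. The wrist camera is an equidistant fisheye: a pixel r from the principal point sees the ray r / f radians off the axis. A picture is of the moment at which its call begins: read the wrist's pose just before it. camera_info takes no time and is no camera call.
- env.job_done(): hands the job in; it is judged then, once.
Trained networks look in the newest picture that a camera, given by its name, has taken for a name from the list of things; names that differ only in an ending like _2 or _b are one class to them, and where a whole thing is asked for, a point or a joint stands for the part that bears it (a point fixed in the world has none). Each returns a list of dicts, best first, with "conf" (0 to 1); they miss things now and then, are a little off and sometimes report something else, mostly with a low value. They report only what shows in the picture. A call takes as long as a camera call.
- optics.silhouettes(camera, name): "mask" (420x560 bool, what is visible of it) and "at" ([column, row] in pixels, amid what is visible of it).
- optics.place_of(camera, name): "at" ([column, row] in pixels: a listed point, or the origin of a listed thing).
The state is a dict: "time_s": time; "qpos": joint angles; "qvel": joint speeds; "effort": joint torques, N m; "ee_pos": TCP position; "ee_rot": TCP orientation; "force": force on the tool from outside, world axes, zero at the start; "torque": the same for the moment, N m; "gripper_width": finger opening in mm; "gripper_force": force on a finger pad.
Only numpy, scipy, OpenCV 4.12 (cv2) and the standard library are available. Lean on these libraries where they do the work, as an engineer would, in place of code of your own. Each camera call takes 0.05 s, during which the arm holds its last target. There are 200 camera calls.

## Working session

There is one attempt and no reset: what is moved stays moved. The work goes in short steps, Python scripts to look and compute and a tool call to move; the robot and the scene stay as the last step left them, time stands still between calls to the robot, and variables do not carry over. Pictures are saved under pics/ and viewed, at most 10 in all, crops included, and the job is handed in when it is done.

Besides the shell and the picture viewer there is one more tool, called after "Request:" as a command line: name --argument value ..., lists and objects as JSON in quotes. send_rows: Moves the arm, as the interface text tells. Its arguments: {"type":"object","properties":{"targets":{"type":"array"},"grip_force":{"type":"number"}},"required":["targets"]}

```bash
mkdir -p pics; cat > h.py <<'E'
import numpy as np, cv2
from workcell import env, optics
from scipy.spatial.transform import Rotation as Ro
def ray_at_z(cam,uv,z):
    c=optics.camera_info(cam);K=np.array(c["camera_matrix"]);R=np.array(c["R"]);t=np.array(c["t"])
    d=R.T@np.linalg.inv(K)@[uv[0],uv[1],1]; o=-R.T@t
    return o+d*(z-o[2])/d[2]
def deproj(cam,uv,dep):
    c=optics.camera_info(cam);K=np.array(c["camera_matrix"]);R=np.array(c["R"]);t=np.array(c["t"])
    return R.T@(np.linalg.inv(K)@[uv[0],uv[1],1]*dep-t)
E
python3 - <<'E'
from h import *
s=env.state();print({k:np.round(v,2) for k,v in s.items()})
ims=[]
for cam in ["scene","side"]:
    im,d=optics.grab_frame(cam)
    im=im[:,:,::-1].copy()
    c=optics.camera_info(cam);print(cam,np.round(-np.array(c["R"]).T@c["t"]))
    for n,z in [("organiser",0),("pin_top",67),("lid_centre",79.5),("rib",82),("notch",71.5),("jar",0),("elephant",0)]:
        for r in optics.place_of(cam,n)[:2]:
            u=r["at"];ui=np.clip(np.round(u).astype(int),0,[559,419])
            print(n,round(r["conf"],2),np.round(u,1),"z-plane",np.round(ray_at_z(cam,u,z),1),"depth",np.round(deproj(cam,u,d[ui[1],ui[0]]),1))
    cv2.imwrite(f"pics/{cam}0.png",im)
E
```

```text
{'time_s': np.float64(0.0), 'qpos': array([64.51, 18.35, 89.71, -0.  , 72.04, -1.14]), 'qvel': array([-0.  ,  0.04,  0.  , -0.08, -0.07, -0.18]), 'effort': array([  0.  , -41.25, -23.2 ,   0.07,   0.05,  -0.  ]), 'ee_pos': array([236.78, 523.44, 213.12]), 'ee_rot': array([-179.9 ,   -0.  ,  155.66]), 'force': array([-0.14, -0.07,  0.89]), 'torque': array([ 0.01,  0.01, -0.02]), 'gripper_force': np.float64(0.0), 'gripper_width': np.float64(91.0)}
scene [1132.  413. 1288.]
organiser 0.89 [198.2 219.4] z-plane [ 535.2 -108.4    0. ] depth [557.9 -88.6  48.8]
organiser 0.65 [177.2 196.5] z-plane [ 496.3 -200.9    0. ] depth [ 536.5 -162.2   81.3]
lid_centre 0.59 [172.4 194.4] z-plane [ 535.6 -178.1   79.5] depth [ 534.4 -179.3   77.1]
lid_centre 0.45 [268.1 244.3] z-plane [556.1 120.4  79.5] depth [529.5 106.9  23.8]
rib 0.72 [185.8 190.6] z-plane [ 510.2 -151.2   82. ] depth [ 507.4 -153.6   76.7]
notch 0.69 [191.7 188.4] z-plane [ 491.4 -145.5   71.5] depth [ 492.9 -144.2   74.3]
jar 0.67 [153.6 187.3] z-plane [ 499.7 -278.6    0. ] depth [ 515.4 -261.5   31.8]
elephant 0.89 [200.7 171.4] z-plane [ 389.8 -185.7    0. ] depth [ 411.9 -168.    38.2]
elephant 0.5 [148.2 185.9] z-plane [ 502.6 -295.2    0. ] depth [ 524.9 -270.2   45.6]
side [ 117. -538.  656.]
organiser 0.56 [343.6 279.5] z-plane [ 532.1 -123.6    0. ] depth [ 484.  -171.7   76.1]
pin_top 0.48 [204.7 154.2] z-plane [437.1 396.7  67. ] depth [463.5 474.   18.3]
lid_centre 0.56 [364.2 270.6] z-plane [ 530.  -176.1   79.5] depth [ 529.4 -176.7   80.3]
rib 0.72 [345.7 263.7] z-plane [ 508.8 -145.5   82. ] depth [ 505.1 -149.2   87.4]
notch 0.76 [334.8 269.4] z-plane [ 488.  -139.6   71.5] depth [ 501.4 -125.1   50.3]
jar 0.78 [389.2 349.7] z-plane [ 500.5 -297.9    0. ] depth [ 476.5 -313.    41.1]
elephant 0.91 [307.4 332. ] z-plane [ 392.7 -191.8    0. ] depth [ 371.8 -218.    49.7]
```

```bash
python3 - <<'E'
import cv2
a=cv2.imread("pics/side0.png")[170:410,230:550]
cv2.imwrite("pics/side0c.png",cv2.resize(a,None,fx=2.4,fy=2.4,interpolation=cv2.INTER_CUBIC))
b=cv2.imread("pics/scene0.png")[120:320,80:347]
cv2.imwrite("pics/scene0c.png",cv2.resize(b,None,fx=2.9,fy=2.9,interpolation=cv2.INTER_CUBIC))
E
```

```text
(no output)
```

View pics/side0c.png

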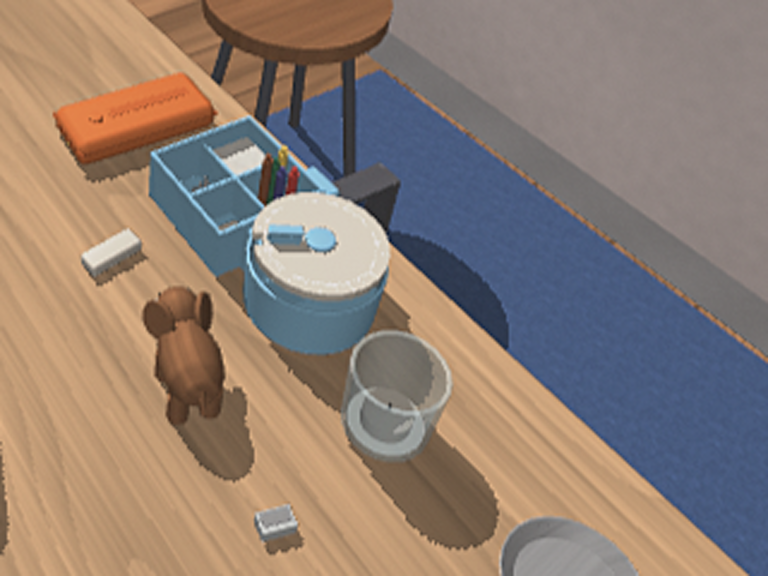

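View pics/scene0c.png

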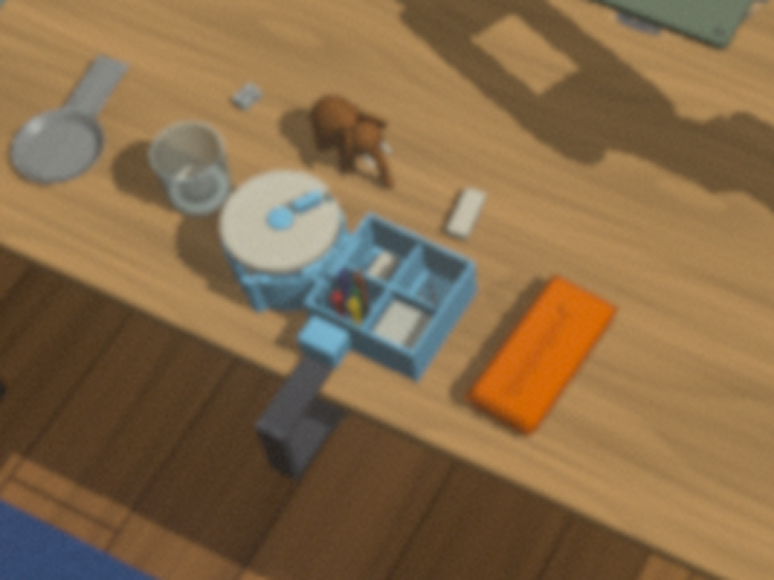

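The crops show the cream lid with its hub at about (367,269) in the side image. The rib points toward the robot and to the left. The jar sits at the lid's right and the elephant in front of it. The pin is hidden on the far side. I'll shut the fingers and move above the lid, then refine the measurements with the wrist camera.

Request:
send_rows --targets '[[[0,0,-0.02,0.09,-0.23,0,1],[0,0,-0.02,0.09,-0.23,0,1],[0,0,-0.02,0.09,-0.23,0,1],[0,0,-0.02,0.09,-0.23,0,1],[0,0,-0.02,0.09,-0.23,0,1],[0,0,-0.02,0.09,-0.23,0,1],[0,0,-0.02,0.09,-0.23,0,1],[0,0,-0.02,0.09,-0.23,0,1],[0,0,-0.02,0.09,-0.23,0,1],[0,0,-0.02,0.09,-0.23,0,1],[0,0,-0.02,0.09,-0.23,0,1],[0,0,-0.02,0.09,-0.23,0,1]]]' --grip_force 10

```text
time_s: 2.0
ee_pos: [453.4, -30.2, 214.3]
ee_rot: [179.9, 0.0, 134.0]
force: [1.1, 1.1, 0.2]
gripper_width: 1.1
gripper_force: 0.0
```

Request:
send_rows --targets '[[[0,0,-0.03,0.05,-0.2,0,1],[0,0,-0.03,0.04,-0.15,0,1],[0,0,-0.03,0,-0.05,0,1],[0,0,0,0,0,0,1],[0,0,0,0,0,0,1]]]'

```text
time_s: 2.5
ee_pos: [470.5, -107.1, 213.9]
ee_rot: [180.0, -0.1, 126.0]
force: [1.2, 1.0, -0.7]
gripper_width: 0.4
gripper_force: 0.0
```

```bash
cat >> h.py <<'E'
def wpose():
    s=env.state();T=np.eye(4);T[:3,:3]=Ro.from_euler("xyz",s["ee_rot"],degrees=True).as_matrix();T[:3,3]=s["ee_pos"]
    return T@np.array(optics.camera_info("wrist")["mount"])
def wray(T,uv,z):
    K=np.array(optics.camera_info("wrist")["camera_matrix"])
    p=np.array([(uv[0]-K[0,2])/K[0,0],(uv[1]-K[1,2])/K[1,1]]);th=np.hypot(*p)
    d=np.r_[p/max(th,1e-9)*np.sin(th),np.cos(th)];d=T[:3,:3]@d;o=T[:3,3]
    return o+d*(z-o[2])/d[2]
E
python3 - <<'E'
from h import *
s=env.state();print({k:np.round(s[k],2) for k in ["time_s","qpos","ee_pos","ee_rot","force","gripper_width"]})
T=wpose();print(np.round(T,2),optics.camera_info("wrist"))
im,d=optics.grab_frame("wrist");cv2.imwrite("pics/w1.png",im[:,:,::-1])
for n,z in [("organiser",0),("pin_top",67),("lid_centre",79.5),("rib",82),("notch",71.5),("jar",0)]:
    for r in optics.place_of("wrist",n)[:2]:
        print(n,round(r["conf"],2),np.round(r["at"],1),np.round(wray(T,r["at"],z),1))
# organiser yaw from the scene camera: blue points at rim height
im,d=optics.grab_frame("side")
for cam in ["scene","side"]:
    im,d=optics.grab_frame(cam)
    h=cv2.cvtColor(im,cv2.COLOR_RGB2HSV);m=(abs(h[:,:,0].astype(int)-101)<9)&(h[:,:,1]>70)&(h[:,:,2]>90)&(d>0)
    v,u=np.nonzero(m);P=np.array([deproj(cam,(a,b),d[b,a]) for a,b in zip(u,v)])
    k=(P[:,2]>45)&(P[:,2]<62)&(abs(P[:,0]-540)<110)&(P[:,1]>-125)&(P[:,1]<60);Q=P[k][:,:2].astype(np.float32)
    print(cam,k.sum(),cv2.minAreaRect(Q),np.round(cv2.boxPoints(cv2.minAreaRect(Q))))
E
```

```text
{'time_s': np.float64(2.5), 'qpos': array([-1.4220e+01,  9.9800e+00,  1.0111e+02,  5.0000e-02,  6.8950e+01,
       -5.0250e+01]), 'ee_pos': array([ 470.47, -107.11,  213.91]), 'ee_rot': array([ 1.7999e+02, -6.0000e-02,  1.2601e+02]), 'force': array([ 1.2 ,  1.03, -0.75]), 'gripper_width': np.float64(0.41)}
[[ 8.1000e-01  5.7000e-01  1.6000e-01  4.2528e+02]
 [ 5.9000e-01 -7.8000e-01 -2.2000e-01 -4.5780e+01]
 [ 0.0000e+00  2.7000e-01 -9.6000e-01  3.8422e+02]
 [ 0.0000e+00  0.0000e+00  0.0000e+00  1.0000e+00]] {'camera_matrix': array([[325.1922621 ,   0.        , 278.85309318],
       [  0.        , 325.1922621 , 212.35411118],
       [  0.        ,   0.        ,   1.        ]]), 'mount': array([[ 6.34056957e-05, -9.62392217e-01, -2.71663794e-01,
         7.63545748e+01],
       [ 9.99999621e-01, -1.74961578e-04,  8.53213929e-04,
        -4.74224010e-01],
       [-8.68657171e-04, -2.71663745e-01,  9.62391841e-01,
        -1.70228760e+02],
       [ 0.00000000e+00,  0.00000000e+00,  0.00000000e+00,
         1.00000000e+00]])}
lid_centre 0.63 [294.2 281.8] [ 533.7 -166.9   79.5]
rib 0.89 [275.8 258. ] [ 501.2 -155.    82. ]
rib 0.33 [293.1 283.4] [ 533.  -168.1   82. ]
notch 0.97 [269.  234.6] [ 483.  -141.7   71.5]Traceback (most recent call last):
  File "<stdin>", line 13, in <module>
  File "h.py", line 9, in deproj
    c=optics.camera_info(cam);K=np.array(c["camera_matrix"]);R=np.array(c["R"]);t=np.array(c["t"])
ValueError: time passes only in moves, steps and waits
```

View pics/w1.png

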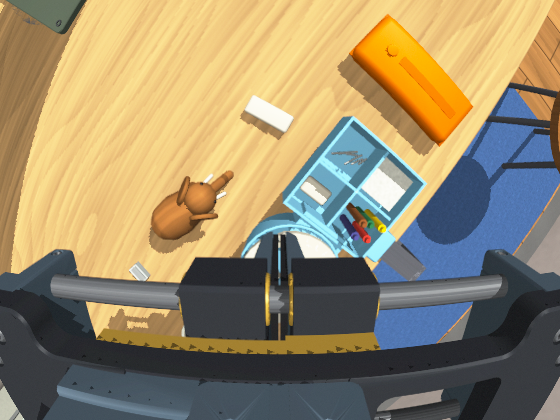

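The wrist picture shows the bays clearly, with rim corners near (352,117), (424,184) and (283,202). The gripper hides the lid. I'll shift so the lid falls ahead of the camera.

Request:
send_rows --targets '[[[0,0,0,0.15,-0.19,0,1],[0,0,0,0.15,-0.19,0,1],[0,0,0,0.15,-0.19,0,1],[0,0,0,0.1,-0.1,0,1],[0,0,0,0,0,0,1],[0,0,0,0,0,0,1]]]'

```text
time_s: 3.55
ee_pos: [580.7, -242.1, 213.2]
ee_rot: [-180.0, -0.1, 125.9]
force: [-0.6, 0.2, -1.2]
gripper_width: 0.4
gripper_force: 0.0
```

```bash
python3 - <<'E'
from h import *
# organiser yaw from first wrist picture (pose then)
C={c:optics.camera_info(c) for c in ["scene","side","wrist"]}
optics.camera_info=lambda c:C[c]
T1=np.eye(4);T1[:3,:3]=Ro.from_euler("xyz",[179.99,-.06,126.01],degrees=True).as_matrix();T1[:3,3]=[470.47,-107.11,213.91];T1=T1@C["wrist"]["mount"]
for uv in [(352,117),(424,184),(283,202)]: print("corner",np.round(wray(T1,uv,55),1))
T=wpose();im,d=optics.grab_frame("wrist");cv2.imwrite("pics/w2.png",im[:,:,::-1]);np.savez("w2.npz",im=im,d=d,T=T)
print(np.round(T[:3,3],1),env.state()["time_s"])
for n,z in [("organiser",0),("pin_top",67),("lid_centre",79.5),("rib",82),("notch",71.5),("jar",0)]:
    for r in optics.place_of("wrist",n)[:2]:
        print(n,round(r["conf"],2),np.round(r["at"],1),np.round(wray(T,r["at"],z),1))
E
```

```text
corner [480.9   4.5  55. ]
corner [ 5.903e+02 -2.000e-01  5.500e+01]
corner [ 476.9 -108.8   55. ]
[ 535.8 -180.7  383.6] 3.6
organiser 0.61 [310.4  78. ] [ 533.6 -115.     0. ]
lid_centre 0.77 [280.9 111.7] [ 530.9 -170.6   79.5]
rib 0.69 [268.8  82.2] [ 505.8 -154.8   82. ]
notch 0.95 [259.5  61.9] [ 485.9 -142.8   71.5]
```

View pics/w2.png

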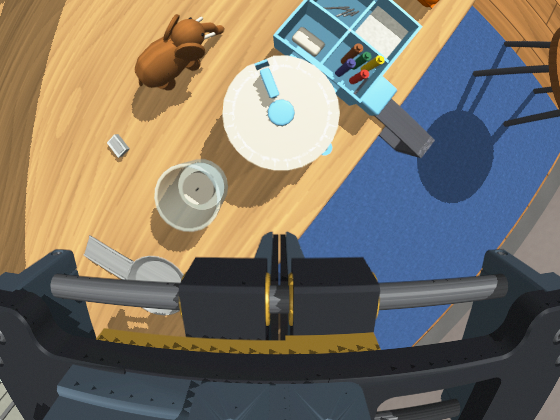

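The lid is in full view: hub at (281,112), rib near (268,83), notch at about (261,64), and the pin boss bulging out at (327,151). I'll fit these precisely.

```bash
cat >> h.py <<'E'
_C={c:optics.camera_info(c) for c in ["scene","side","wrist"]}
optics.camera_info=lambda c:_C[c]
def lidfit(im,T,zt=75.5):
    from scipy.optimize import least_squares
    h=cv2.cvtColor(im,cv2.COLOR_RGB2HSV).astype(int)
    cream=((h[:,:,1]<55)&(h[:,:,2]>185)).astype(np.uint8)
    n,l,st,ce=cv2.connectedComponentsWithStats(cv2.morphologyEx(cream,cv2.MORPH_OPEN,np.ones((3,3))))
    k=1+np.argmax(st[1:,4]);c=max(cv2.findContours((l==k).astype(np.uint8),cv2.RETR_EXTERNAL,cv2.CHAIN_APPROX_NONE)[0],key=len)[:,0]
    P=np.array([wray(T,u,zt)[:2] for u in c])
    f=least_squares(lambda p:np.hypot(*(P-p[:2]).T)-p[2],[*P.mean(0),55],loss="soft_l1",f_scale=.7)
    hull=np.zeros(cream.shape,np.uint8);cv2.fillPoly(hull,[cv2.convexHull(c)],1)
    blue=((abs(h[:,:,0]-100)<12)&(h[:,:,1]>70)&(hull>0)).astype(np.uint8)
    cen=f.x[:2];v,u=np.nonzero(blue)
    B=np.array([wray(T,q,zt+10)[:2] for q in zip(u,v)])-cen;r=np.hypot(*B.T)
    H=np.array([wray(T,q,zt+4)[:2] for q in zip(u,v)])-cen;H=H[np.hypot(*H.T)<15]
    return f.x,np.sqrt(np.mean(f.fun**2)),H.mean(0)+cen,B[(r>19)&(r<44)]
E
python3 - <<'E'
from h import *
z=np.load("w2.npz");im,d,T=z["im"],z["d"],z["T"]
f,rms,hub,B=lidfit(im,T)
print("circle",np.round(f,1),rms,"hub",np.round(hub,1))
m=B.mean(0);w,V=np.linalg.eigh(np.cov(B.T))
print("rib n",len(B),"mean abs",np.round(m+f[:2],1),"angle mean",np.degrees(np.arctan2(m[1],m[0])),"axis",np.degrees(np.arctan2(V[1,1],V[0,1])),"std",np.sqrt(w))
n=wray(T,(261.5,64),73)[:2]-f[:2];print("notch",np.hypot(*n),np.degrees(np.arctan2(n[1],n[0])))
n=wray(T,(327,152),55)[:2]-f[:2];print("boss",n,np.degrees(np.arctan2(n[1],n[0])))
for uv in [(283,6),(277,39),(418,30)]:
    print("pt55",np.round(wray(T,uv,55),1))
cv2.imwrite("pics/w2c.png",cv2.resize(im[20:190,200:400,::-1],None,fx=3.5,fy=3.5,interpolation=cv2.INTER_CUBIC))
E
```

```text
circle [ 531.8 -171.3   53.7] 18.49374901199305 hub [ 530.8 -171.2]
rib n 276 mean abs [ 505.4 -154.6] angle mean 147.73932820063192 axis 146.1134773295609 std [2.68832694 7.18183585]
notch 51.107236962720044 147.17021192713622
boss [60.32127387 -3.68440714] -3.495268440865503
pt55 [466.4 -77.7  55. ]
pt55 [ 483.1 -111.    55. ]
pt55 [591.5  -5.   55. ]
```

View pics/w2c.png

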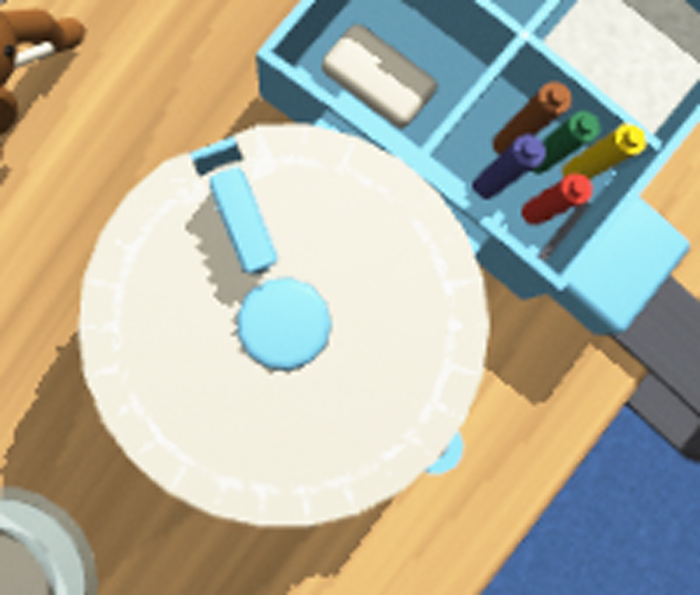

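The crop confirms it: rib at about 147° and pin boss at about −3° in world axes, seen from the lid centre at roughly (532,−173). The short way is clockwise, pushing on rib_left. I'll go over the lid on that side of the rib.

Request:
send_rows --targets '[[[0,0,0.078,-0.14,0.098,0,1],[0,0,0.078,-0.14,0.098,0,1],[0,0,0.078,-0.14,0.098,0,1],[0,0,0,0,0,-0.17,1],[0,0,0,0,0,-0.17,1],[0,0,0,0,0,-0.17,1],[0,0,0,0,0,0,1],[0,0,0,0,0,0,1]]]'

```text
time_s: 4.7
ee_pos: [497.2, -183.2, 112.6]
ee_rot: [180.0, 0.0, 147.0]
force: [0.3, -0.0, 0.4]
gripper_width: 0.5
gripper_force: 0.0
```

```bash
python3 - <<'E'
from h import *
s=env.state();print(s["time_s"],np.round(s["ee_pos"],1),np.round(s["ee_rot"],1),np.round(s["force"],1))
im,d=optics.grab_frame("side");cv2.imwrite("pics/s2.png",cv2.resize(im[200:360,290:470,::-1],None,fx=3.5,fy=3.5,interpolation=cv2.INTER_CUBIC))
# reproject commanded points in side view for check
c=_C["side"];X=np.array(s["ee_pos"]);q=np.array(c["R"])@X+c["t"];q=np.array(c["camera_matrix"])@q;q=q/q[2];print("tcp px",q[:2],(q[:2]-[290,200])*3.5)
E
```

```text
4.7 [ 497.2 -183.2  112.6] [180.   0. 147.] [ 0.3 -0.   0.4]Traceback (most recent call last):
  File "<stdin>", line 5, in <module>
NameError: name '_C' is not defined
```

View pics/s2.png

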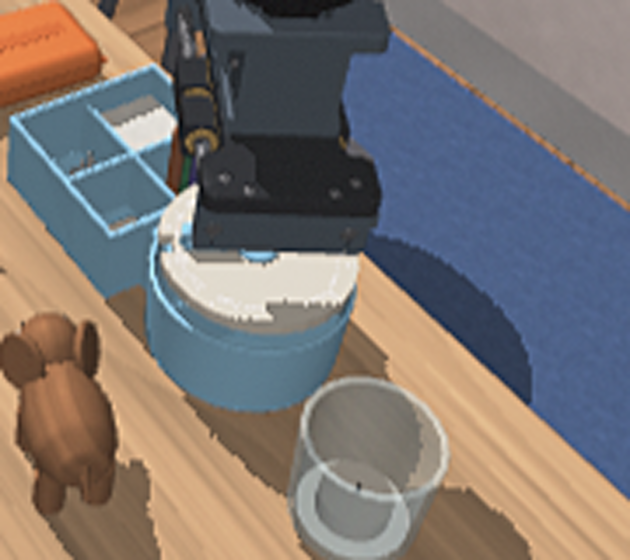

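```bash
sed -i 's/_C/CI/g' h.py; python3 - <<'E'
from h import *
s=env.state();c=CI["side"]
def px(X):
    q=np.array(c["camera_matrix"])@(np.array(c["R"])@X+c["t"]);return np.round((q[:2]/q[2]-[290,200])*3.5)
X=np.array(s["ee_pos"]);x=np.array([np.cos(np.radians(147)),np.sin(np.radians(147)),0]);y=np.array([x[1],-x[0],0])
for h in [0,20,40,60]: print(h,px(X+[0,0,h]),[list(px(X+[0,0,h]+a*16*x+b*13.5*y)) for a in(-1,1) for b in (-1,1)])
print("lid c",px([532,-173,79.5]),px([531,-171.3,79.5]))
E
```

```text
0 [231. 235.] [[np.float64(265.0), np.float64(256.0)], [np.float64(258.0), np.float64(218.0)], [np.float64(203.0), np.float64(254.0)], [np.float64(198.0), np.float64(215.0)]]
20 [236. 209.] [[np.float64(271.0), np.float64(229.0)], [np.float64(264.0), np.float64(191.0)], [np.float64(207.0), np.float64(227.0)], [np.float64(202.0), np.float64(189.0)]]
40 [241. 181.] [[np.float64(277.0), np.float64(202.0)], [np.float64(270.0), np.float64(163.0)], [np.float64(212.0), np.float64(200.0)], [np.float64(207.0), np.float64(161.0)]]
60 [247. 153.] [[np.float64(283.0), np.float64(173.0)], [np.float64(275.0), np.float64(135.0)], [np.float64(217.0), np.float64(171.0)], [np.float64(212.0), np.float64(133.0)]]
lid c [259. 242.] [255. 241.]
```

```bash
python3 - <<'E'
from h import *
s=env.state();X=np.array(s["ee_pos"]);im,d=optics.grab_frame("side")
a=np.radians(147);x=np.array([np.cos(a),np.sin(a),0]);y=np.array([x[1],-x[0],0])
P=[];
for v in range(200,280):
    for u in range(335,405):
        if d[v,u]>0 and im[v,u].max()<110: P.append(deproj("side",(u,v),d[v,u]))
P=np.array(P)-X;Q=np.c_[P@x,P@y,P[:,2]];Q=Q[(Q[:,2]>-25)&(abs(Q[:,1])<100)]
for lo in range(-120,60,10):
    k=(Q[:,0]>=lo)&(Q[:,0]<lo+10)
    if k.any(): print(lo,k.sum(),"zmin",np.round(Q[k][:,2].min(),1),"y",np.round([Q[k][:,1].min(),Q[k][:,1].max()],1))
for zl in range(-20,100,10):
    k=(Q[:,2]>=zl)&(Q[:,2]<zl+10)
    if k.any(): print("z",zl,k.sum(),np.round([*np.percentile(Q[k][:,0],[2,98]),*np.percentile(Q[k][:,1],[2,98])],1))
E
```

```text
-40 265 zmin 80.0 y [-89.5  -7.5]
-30 377 zmin 79.3 y [-89.6 -28.4]
-20 483 zmin 78.9 y [-89.9  -8.4]
-10 473 zmin 78.7 y [-89.8 -18.6]
0 485 zmin 80.7 y [-90.3 -11. ]
10 463 zmin 80.3 y [-90.4  74.1]
20 618 zmin 78.5 y [-89.5  75.2]
30 392 zmin 79.4 y [-89.4  75.8]
z 70 20 [-30.4  34.1 -80.7  17. ]
z 80 269 [-36.9  36.9 -81.5  74.6]
z 90 287 [-38.2  37.  -81.4  74.6]
```

The dark block in the picture is the gripper body, 79 mm above the tips, which agrees with its stated geometry. I'll go down beside the rib.

Request:
send_rows --targets '[[[0,0,0,0,0,-0.075,1],[0,0,0,0,0,-0.05,1],[0,0,0,0,0,-0.02,1],[0,0,0,0,0,0,1],[0,0,0,0,0,0,1]]]'

```text
time_s: 5.3
ee_pos: [497.4, -183.5, 83.5]
ee_rot: [180.0, 0.1, 147.0]
force: [-0.0, 0.6, 0.9]
gripper_width: 0.4
gripper_force: 0.0
```

```bash
cat >> h.py <<'E'
def pos(c,phi,r,t):
    a=np.radians(phi);return c+r*np.array([np.cos(a),np.sin(a)])+t*np.array([-np.sin(a),np.cos(a)])
def rows(c,start,S,z0=0):
    p=np.array(start[:2],float);ph=start[2];out=[]
    for phi,r,t in S:
        q=pos(c,phi,r,t);v=np.round((q-p)/200,3);w=round((phi-ph)/90,3);out.append([0,0,w,*v.tolist(),0,1]);p=p+v*200;ph+=w*90
    return out,p,ph
E
python3 - <<'E'
from h import *
c=np.array([532,-173.]);S=[(147,24,25),(147,24,22),(147,24,18.5)]+[(147-5*i,24,18.5) for i in range(1,26)]
o,p,ph=rows(c,(497.1,-183.4,147),S);print(p,ph)
for i in range(0,len(o),12):print(str([o[i:i+12]]).replace('0.0,','0,'))
E
```

```text
[ 547.3 -146.8] 21.989999999999963
[[[0, 0, 0, 0.006, 0.013, 0, 1], [0, 0, 0, 0.008, 0.012, 0, 1], [0, 0, 0, 0.009, 0.015, 0, 1], [0, 0, -0.056, -0, 0.013, 0, 1], [0, 0, -0.055, 0.001, 0.013, 0, 1], [0, 0, -0.056, 0.001, 0.013, 0, 1], [0, 0, -0.055, 0.003, 0.013, 0, 1], [0, 0, -0.056, 0.004, 0.013, 0, 1], [0, 0, -0.055, 0.006, 0.012, 0, 1], [0, 0, -0.056, 0.006, 0.012, 0, 1], [0, 0, -0.055, 0.007, 0.011, 0, 1], [0, 0, -0.056, 0.008, 0.01, 0, 1]]]
[[[0, 0, -0.056, 0.009, 0.01, 0, 1], [0, 0, -0.055, 0.01, 0.009, 0, 1], [0, 0, -0.056, 0.01, 0.008, 0, 1], [0, 0, -0.055, 0.012, 0.007, 0, 1], [0, 0, -0.056, 0.011, 0.006, 0, 1], [0, 0, -0.055, 0.013, 0.005, 0, 1], [0, 0, -0.056, 0.012, 0.004, 0, 1], [0, 0, -0.055, 0.013, 0.002, 0, 1], [0, 0, -0.056, 0.013, 0.002, 0, 1], [0, 0, -0.056, 0.013, 0.001, 0, 1], [0, 0, -0.055, 0.014, -0.001, 0, 1], [0, 0, -0.056, 0.013, -0.002, 0, 1]]]
[[[0, 0, -0.055, 0.013, -0.003, 0, 1], [0, 0, -0.056, 0.012, -0.004, 0, 1], [0, 0, -0.055, 0.012, -0.005, 0, 1], [0, 0, -0.056, 0.012, -0.006, 0, 1]]]
```

Request:
send_rows --targets '[[[0,0,0,0.006,0.013,-0.005,1],[0,0,0,0.008,0.012,0,1],[0,0,0,0.009,0.015,0,1],[0,0,-0.056,0,0.013,0,1],[0,0,-0.055,0.001,0.013,0,1],[0,0,-0.056,0.001,0.013,0,1],[0,0,-0.055,0.003,0.013,0,1],[0,0,-0.056,0.004,0.013,0,1],[0,0,-0.055,0.006,0.012,0,1],[0,0,-0.056,0.006,0.012,0,1],[0,0,-0.055,0.007,0.011,0,1],[0,0,-0.056,0.008,0.01,0,1]]]'

```text
time_s: 6.5
ee_pos: [508.6, -153.0, 82.0]
ee_rot: [-180.0, -0.0, 101.8]
force: [-1.2, -1.2, -0.9]
gripper_width: 0.3
gripper_force: 0.5
```

Request:
send_rows --targets '[[[0,0,-0.056,0.009,0.01,0,1],[0,0,-0.055,0.01,0.009,0,1],[0,0,-0.056,0.01,0.008,0,1],[0,0,-0.055,0.012,0.007,0,1],[0,0,-0.056,0.011,0.006,0,1],[0,0,-0.055,0.013,0.005,0,1],[0,0,-0.056,0.012,0.004,0,1],[0,0,-0.055,0.013,0.002,0,1],[0,0,-0.056,0.013,0.002,0,1],[0,0,-0.056,0.013,0.001,0,1],[0,0,-0.055,0.014,-0.001,0,1],[0,0,-0.056,0.013,-0.002,0,1]]]'

```text
time_s: 7.7
ee_pos: [537.0, -142.7, 81.9]
ee_rot: [-179.9, 0.0, 41.8]
force: [-1.1, 0.0, -0.7]
gripper_width: 0.6
gripper_force: 0.5
```

```bash
python3 - <<'E'
from h import *
for cam in ["side","scene"]:
    im,d=optics.grab_frame(cam);cv2.imwrite(f"pics/{cam}3.png",im[:,:,::-1])
    for n,z in [("lid_centre",79.5),("rib",82),("notch",71.5)]:
        for r in optics.place_of(cam,n)[:2]: print(cam,n,round(r["conf"],2),np.round(ray_at_z(cam,r["at"],z),1))
a=cv2.resize(cv2.imread("pics/side3.png")[200:340,290:470],None,fx=2.8,fy=2.8,interpolation=2)[:392]
b=cv2.resize(cv2.imread("pics/scene3.png")[160:260,140:240],(392,392),interpolation=2)
cv2.imwrite("pics/c3.png",cv2.resize(np.hstack([a[:,:400],b]),(792,392)))
E
```

```text
side lid_centre 0.6 [ 520.9 -172.    79.5]
side rib 0.82 [ 549.1 -150.1   82. ]
side rib 0.52 [ 479. -177.   82.]
side notch 0.94 [ 566.8 -136.    71.5]
scene lid_centre 0.68 [ 538.3 -173.6   79.5]
scene rib 0.57 [ 550.2 -138.3   82. ]
scene notch 0.88 [ 563.8 -137.3   71.5]
```

View pics/c3.png

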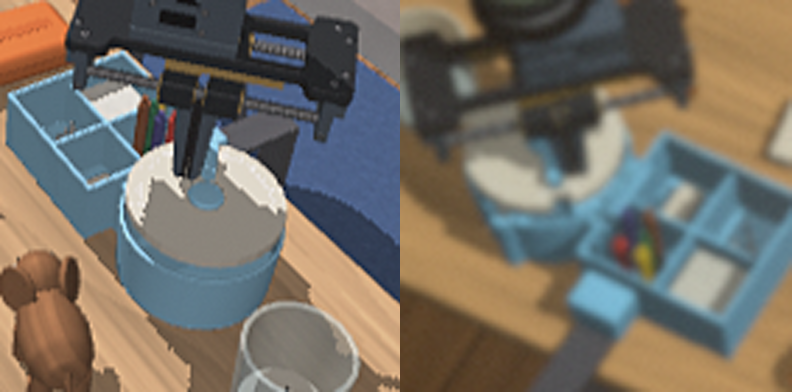

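The rib is being pushed ahead of the fingers and is now near 45°. I'll continue to about 12° and then measure again.

Request:
send_rows --targets '[[[0,0,-0.055,0.013,-0.003,0,1],[0,0,-0.056,0.012,-0.004,0,1],[0,0,-0.055,0.012,-0.005,0,1],[0,0,-0.056,0.012,-0.006,0,1],[0,0,-0.055,0.011,-0.007,0,1],[0,0,-0.056,0.011,-0.008,0,1],[0,0,0,0,0,0,1]]]'

```text
time_s: 8.8
ee_pos: [551.6, -149.8, 81.9]
ee_rot: [180.0, 0.0, 12.0]
force: [-0.7, 0.0, 0.1]
gripper_width: 0.7
gripper_force: 0.0
```

```bash
python3 - <<'E'
from h import *
s=env.state();print(np.round(s["ee_pos"],1),np.round(s["ee_rot"],1))
T=wpose();im,d=optics.grab_frame("wrist");cv2.imwrite("pics/w4.png",im[:,:,::-1]);np.savez("w4.npz",im=im,d=d,T=T)
for n,z in [("lid_centre",79.5),("rib",82),("notch",71.5),("pin_top",67)]:
    for r in optics.place_of("wrist",n)[:2]: print(n,round(r["conf"],2),np.round(r["at"],1),np.round(wray(T,r["at"],z),1))
E
```

```text
[ 551.6 -149.8   81.9] [180.   0.  12.]
rib 0.89 [300.1 253.2] [ 558.6 -161.    82. ]
notch 0.6 [300.8 206.7] [ 582.7 -156.5   71.5]
pin_top 0.47 [330.1 207.9] [ 584.5 -174.3   67. ]
```

View pics/w4.png

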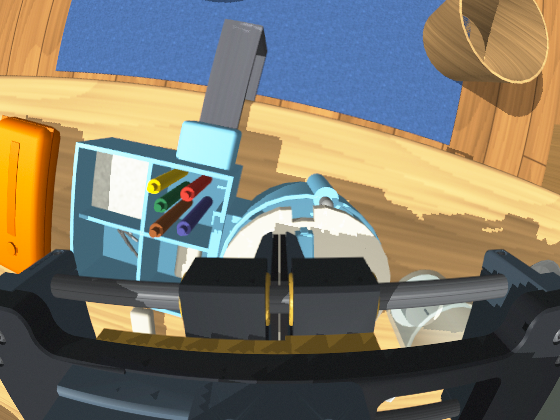

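The notch is near (301,207) and the pin is beside it at (330,208). That puts the pin at world (584.5,−174.3), within 2 mm of where the organiser pose predicts it. About 19° remain, so I'll push 16° and check.

```bash
python3 - <<'E'
from h import *
o,p,ph=rows(np.array([532,-173.]),(551.6,-149.9,12),[(12-4*i,24,18.5) for i in range(1,5)]);print(o,p,ph)
E
```

```text
[[0, 0, -0.044, 0.008, -0.007, 0, 1], [0, 0, -0.045, 0.007, -0.008, 0, 1], [0, 0, -0.044, 0.007, -0.008, 0, 1], [0, 0, -0.045, 0.006, -0.009, 0, 1]] [ 557.2 -156.3] -4.0200000000000005
```

Request:
send_rows --targets '[[[0,0,-0.044,0.008,-0.007,0,1],[0,0,-0.045,0.007,-0.008,0,1],[0,0,-0.044,0.007,-0.008,0,1],[0,0,-0.045,0.006,-0.009,0,1],[0,0,0,0,0,0,1],[0,0,0,0,0,0,1]]]'

```text
time_s: 9.65
ee_pos: [557.2, -156.1, 82.0]
ee_rot: [180.0, -0.0, -3.9]
force: [0.2, 0.7, 0.3]
gripper_width: 0.6
gripper_force: 0.0
```

```bash
python3 - <<'E'
from h import *
s=env.state();print(np.round(s["ee_pos"],1),np.round(s["ee_rot"],1),np.round(s["force"],1))
T=wpose();im,d=optics.grab_frame("wrist");np.savez("w5.npz",im=im,d=d,T=T)
for n,z in [("lid_centre",79.5),("rib",82),("notch",71.5),("pin_top",67)]:
    for r in optics.place_of("wrist",n)[:2]: print(n,round(r["conf"],2),np.round(r["at"],1),np.round(wray(T,r["at"],z),1))
cv2.imwrite("pics/w5.png",cv2.resize(im[165:265,220:400,::-1],None,fx=4.4,fy=4.4,interpolation=cv2.INTER_CUBIC))
E
```

```text
[ 557.2 -156.1   82. ] [180.   -0.   -3.9] [0.2 0.7 0.3]
lid_centre 0.59 [231.  249.2] [ 564.9 -129.4   79.5]
rib 0.89 [301.5 254.1] [ 560.3 -169.7   82. ]
notch 0.85 [298.9 210.7] [ 583.  -169.9   71.5]
pin_top 0.71 [304.  207.7] [ 583.4 -173.2   67. ]
```

View pics/w5.png

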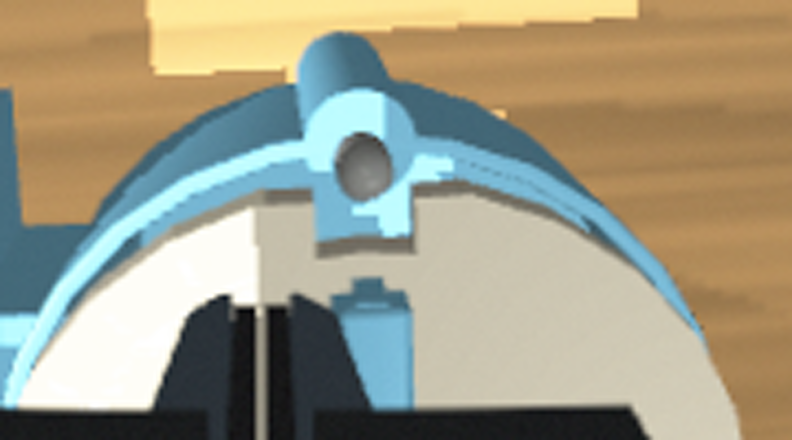

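The crop shows the notch spanning x 316–414, with the pin head at about (363,163), nearly centred in it. I'll check the offset with parallax taken into account.

```bash
python3 - <<'E'
from h import *
z=np.load("w5.npz");T=z["T"];f=lambda u,v,h:wray(T,(220+(u+.5)/4.4-.5,165+(v+.5)/4.4-.5),h)
for n,a in dict(outL=(316,195,75.5),outR=(414,190,75.5),inL=(316,241,75.5),inR=(414,238,75.5),pin=(363,165,66),ribL=(338,312,88),ribR=(411,310,88)).items(): print(n,np.round(f(*a),1))
print(np.round(T[:3,3]))
E
```

```text
outL [ 585.4 -165.6   75.5]
outR [ 585.2 -178.2   75.5]
inL [ 579.3 -165.2   75.5]
inR [ 578.8 -177.9   75.5]
pin [ 586.6 -172.3   66. ]
ribL [ 573.9 -167.1   88. ]
ribR [ 573.5 -176.1   88. ]
[ 633. -162.  252.]
```

The notch and pin agree to within 0.3 mm. I'll back off the rib, lift over, and come down above the hub, set slightly back from the rib.

Request:
send_rows --targets '[[[0,0,0,0,0.015,0,1],[0,0,0,0,0.02,0,1],[0,0,0,0,0,0.1,1],[0,0,0,0,0,0.1,1],[0,0,0,-0.08,-0.055,0,1],[0,0,0,-0.08,-0.05,0,1],[0,0,0,0,0,-0.1,1],[0,0,0,0,0,-0.06,1],[0,0,0,0,0,0,1],[0,0,0,0,0,0,1]]]'

```text
time_s: 10.9
ee_pos: [524.6, -170.2, 89.4]
ee_rot: [-180.0, 0.1, -4.0]
force: [-0.1, -0.0, -0.2]
gripper_width: 0.8
gripper_force: 0.0
```

```bash
python3 - <<'E'
from h import *
T=wpose();im,d=optics.grab_frame("wrist");np.savez("w6.npz",im=im,d=d,T=T)
for n,z in [("rib",82),("notch",71.5),("pin_top",67)]:
    for r in optics.place_of("wrist",n)[:1]: print(n,round(r["conf"],2),np.round(r["at"],1),np.round(wray(T,r["at"],z),1))
cv2.imwrite("pics/w6.png",cv2.resize(im[130:270,190:370,::-1],None,fx=4,fy=4,interpolation=cv2.INTER_CUBIC))
E
```

```text
rib 0.96 [273.6 193.3] [ 562.3 -170.4   82. ]
notch 0.71 [273.8 150. ] [ 585.6 -172.    71.5]
pin_top 0.47 [275.6 150.1] [ 585. -173.   67.]
```

The notch is still over the pin, at (585.6,−172.0) against (585.0,−173.0). I'll press down gently.

Request:
send_rows --targets '[[[0,0,0,0,0,-0.02,1],[0,0,0,0,0,-0.02,1],[0,0,0,0,0,-0.01,1],[0,0,0,0,0,-0.01,1],[0,0,0,0,0,-0.01,1],[0,0,0,0,0,-0.01,1],[0,0,0,0,0,0,1]]]'

```text
time_s: 11.8
ee_pos: [525.1, -170.1, 73.7]
ee_rot: [180.0, 0.0, -4.0]
force: [-0.2, 0.2, 0.1]
gripper_width: 0.5
gripper_force: 0.0
```

Request:
send_rows --targets '[[[0,0,0,0,0,-0.01,1],[0,0,0,0,0,-0.01,1],[0,0,0,0,0,-0.01,1]]]'

```text
time_s: 12.1
ee_pos: [525.5, -170.2, 68.0]
ee_rot: [180.0, -0.0, -4.0]
force: [0.2, 0.1, 0.8]
gripper_width: 0.7
gripper_force: 0.7
```

Request:
send_rows --targets '[[[0,0,0,0,0,-0.005,1],[0,0,0,0,0,-0.005,1]]]'

```text
time_s: 12.3
ee_pos: [525.5, -170.2, 67.1]
ee_rot: [180.0, -0.1, -4.0]
force: [-3.2, 1.3, 15.2]
gripper_width: 0.2
gripper_force: 7.2
```

The force rises at 67.1 mm, which is exactly the seated hub height. One more small press, then I'll lift off.

Request:
send_rows --targets '[[[0,0,0,0,0,-0.004,1],[0,0,0,0,0,0,1],[0,0,0,0,0,0,1]]]'

```text
time_s: 12.6
ee_pos: [525.5, -170.3, 67.1]
ee_rot: [180.0, -0.1, -4.0]
force: [-4.0, 0.7, 13.2]
gripper_width: 0.5
gripper_force: 6.6
```

Request:
send_rows --targets '[[[0,0,0,0,0,0.02,1],[0,0,0,0,0,0.05,1],[0,0,0,0,0,0.15,1],[0,0,0,0,0,0.2,1],[0,0,0,-0.1,0,0.2,1],[0,0,0,-0.2,0,0.1,1],[0,0,0,-0.1,0,0,1],[0,0,0,0,0,0,1],[0,0,0,0,0,0,1]]]'

```text
time_s: 13.5
ee_pos: [445.5, -170.2, 209.5]
ee_rot: [180.0, -0.1, -4.0]
force: [0.2, -0.9, 0.3]
gripper_width: 0.7
gripper_force: 0.0
```

```bash
python3 - <<'E'
from h import *
print(env.state()["time_s"])
T=wpose();im,d=optics.grab_frame("wrist")
K=CI["wrist"]["camera_matrix"]
# flat lid height from depth at known spots
for X in [(531,-205),(531,-135),(555,-195),(560,-150)]:
    q=np.linalg.inv(T)@[*X,63,1];th=np.arctan2(np.hypot(q[0],q[1]),q[2]);r=np.hypot(q[0],q[1])
    u=int(round(K[0][2]+K[0][0]*th*q[0]/r));v=int(round(K[1][2]+K[1][1]*th*q[1]/r))
    if 0<=u<560 and 0<=v<420:
        p=np.array([q[0]/q[2],q[1]/q[2],1])*d[v,u];print(X,(u,v),im[v,u],np.round((T@[*p,1])[:3],1))
for n,z in [("lid_centre",67),("rib",69.5),("notch",59),("pin_top",67)]:
    for r in optics.place_of("wrist",n)[:1]: print(n,round(r["conf"],2),np.round(r["at"],1),np.round(wray(T,r["at"],z),1))
cv2.imwrite("pics/w7.png",im[:,:,::-1])
E
```

```text
13.5
(531, -205) (308, 112) [244 241 225] [ 531.  -205.1   62.3]
(531, -135) (236, 118) [245 241 226] [ 531.  -134.9   62. ]
(555, -195) (296, 88) [245 242 226] [ 555.  -195.    63.1]
(560, -150) (249, 87) [245 242 227] [ 560.1 -150.    62.4]
lid_centre 0.63 [277.2 117.1] [ 528.  -174.9   67. ]
rib 0.65 [266.9  83.6] [ 560.8 -167.5   69.5]
notch 0.63 [270.1  57.8] [ 588.  -172.2   59. ]
pin_top 0.44 [272.3  59.9] [ 584.1 -174.2   67. ]
```

View pics/w7.png

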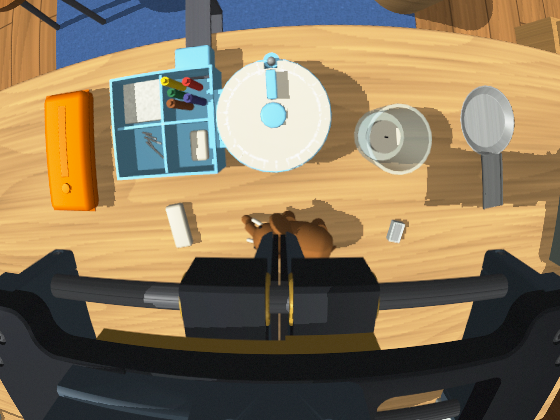

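The lid face measures about 62.5 mm (63 expected when seated) and is level. The pin shows proud in the notch at (271,61), the other things stand where they were, and the arm is clear at 209 mm.

```bash
python3 -c "
from workcell import env
print(env.job_done())"
```

```text
the job is handed in; nothing more can be done
None
```

I turned the lid clockwise by its rib until the notch met the pin, then pressed it fully down onto the rim; no other object was disturbed, the arm finished clear, and I handed the job in at about 13.5 s (no verdict came back).

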